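Clamp the flange in the jig

ROBOT

A 6-joint arm with a two-finger parallel gripper is mounted at the origin on the work surface. World frame = base frame: x ahead of the robot, y to its left, z up, the work surface at z = 0. Lengths are in m, angles in rad, forces in N, time in s.
With the tool pointing down it reaches from about 0.35 to 0.875 m from the base axis. Payload 15.5 kg.
Tool frame: the origin (TCP) lies midway between the tips of the shut fingers; the grasp point (between the pads) lies 19 mm behind it; z points along the fingers, y is the line along which they close (so a half turn about z gives the same grasp; the last joint's range is limited). The gripper opens to 85 mm and grips with 20 to 120 N. Pads are 22 mm wide; open, the fingers measure 114 mm over their backs; the gripper's body (76 mm by 85 mm) begins 54 mm behind the grasp point. The pads swing forward as they close: fully open they stand 13 mm farther back than shut.
Start: joints at [1.056, 0.494, 1.345, -0, 1.302, -0.096], TCP at [0.255, 0.571, 0.191] pointing down, gripper open.
Joint ranges: [-2.91, 2.91], [-0.82, 2.16], [0.22, 2.67], [-1.22, 4.37], [0.12, 2.79], [-3.08, 3.08]. Speed limits (rad/s): [1.89, 1.89, 2.57, 3.01, 3.01, 3.01].

INTERFACE

Orientations are given as a unit quaternion [w, x, y, z].
In Python, from bench import robot gives the robot as it stands. The module is installed in compiled form; this text tells all that it offers.
- The arm moves only by the tool play_rows, never from a script. Its argument "plan" is a list of rows, each a list of 3 entries, a list of its own where there are three numbers: the shift along the world's x, y, z scaled (see below), then the turn about the world's z scaled (see below), then the opening, from 0 (shut) to 1 (fully open). In form: [[[tx, ty, tz], roll, gripper], ...]. A call has 1 to 8 rows; each row shifts and turns the commanded pose from where the row before left it; what a row does not reach is not made up. The controller multiplies each number of a shift by 0.3 m and each number of a turn by 60 degrees. A row lasts 1/12 s, in which the tool goes at most 41.7 mm and 7.16 degrees, less where a joint would pass 70% of its speed; a pose out of reach is approached as far as the arm can. A call with a number of a shift or a turn outside -1 to 1 is refused whole. A call with a gripper value outside its range is refused whole. The fingers move at their own pace and stop on an object; the grip force is fixed at half the most. Time passes only in rows, so rows that do not move let the fingers close. It gives the time, the measured TCP pose, the force, the opening and the grip force at its end, in the units of the state.
- robot.state(): the state, without advancing time (a new reading comes with each control period).
- robot.read_camera(name): name is "scene" or "top" or "wrist"; returns the picture (480x640x3 uint8, blue, green, red); there is no depth.
- robot.camera_params(name): a dict with "vfov" (degrees; the focal length in pixels is half the picture's height over the tangent of half this angle, whatever the lens; pixels are square), "cx", "cy" (the principal point, pixels), "R" (3x3) and "t" (3): a world point X has camera coordinates R X + t; the wrist camera has in their place "tool_from_camera" (4x4, takes a point from camera to tool coordinates, whose origin is the TCP and whose axes are the flange's). Camera axes: x right, y down, z forward; pixel columns grow to the right and rows downward; lengths in m; the calibration is good to about 2 mm. A picture is of the moment at which its call begins: read the wrist's pose just before it. camera_params takes no time and is no camera call.
- robot.finish_job(): hands the job in; it is judged then, once.
The state is a dict: "t": time; "joints": joint angles; "dq": joint speeds; "joint_efforts": joint torques, N m; "position": TCP position; "tool_rot": TCP orientation; "contact_force": force on the tool from outside, world axes, zero at the start; "ft_torque": the same for the moment, N m; "width": opening from 0.0 (shut) to 1.0 (fully open); "finger_force": force on a finger pad.
Only numpy, scipy, OpenCV 4.12 (cv2) and the standard library are available. Lean on these libraries where they do the work, as an engineer would, in place of code of your own. Each camera call takes 0.05 s, during which the arm holds its last target. There are 200 camera calls.

TASK

The aluminium flange lies in one of the three bores of the wooden jig and has to be clamped for assembly. Push the swivelling hold-down arm round until its plunger is centred over the flange, then press the red plunger knob down until its pad rests on the flange. Leave the flange and the blue caps seated in their bores, do not disturb the glue bottle and the screwdriver, and finish with the hand clear.

Things in the scene. Friction and masses are not known exactly. Their poses are not given: they have to be found in the camera images.
- jig: Fixed brown MDF board on two battens, 260 (its x) by 360 (its y) mm, top 45 mm above the table; origin under its centre at table height, z up. Three 63 mm bores lie 150 mm from the pivot axis, at -0.9, 0 and +0.9 rad from the jig's +x direction. A dark steel pivot post, 40 mm across, stands at x = -85 mm, y = 0 in the jig's frame.
- pivot (a point): Point on the vertical pivot axis of the hold-down arm, at mid-height of its bar (90 mm above the table).
- clamp (a joint): Angle of the hold-down arm about the vertical pivot (rad): 0 when it points along the jig's +x, growing counter-clockwise seen from above, stops at -1.2 and +1.2. Stays where left; friction 0.25 N m (1.2 N at the red end). An aluminium bar 18 mm wide, 20 mm tall, 80 to 100 mm above the table, with the plunger 150 mm from the pivot.
- clamp_grip (a point): Centre of the red block at the arm's outer end, 208 mm from the pivot axis: 40 mm long along the arm, 22 mm wide, 24 mm tall, 78 to 102 mm above the table. It has flat upright sides to push on; nothing beside it stands higher than 54 mm, except the plunger and the glue bottle.
- plunger (a joint): How far the plunger is pressed down (m): 0 up, at the start; its pad meets the flange at 0.014 and the stop is at 0.016. No spring: it resists with 6 N of friction and stays where it is left. Press it only over the flange.
- plunger_top (a point): Centre of the top of the red plunger knob, 38 mm across and 15 mm tall, 133 mm above the table when up, 119 mm when the pad rests on the flange. On the same vertical axis, under the arm, hangs the black round pad, 68 mm across and 10 mm thick, its underside 67 mm above the table when up.
- flange: Loose bright aluminium ring, 100 mm outside, 44 mm hole, 8 mm thick, lying on the jig with its 60 mm boss (12 mm deep) in one of the three bores; origin on its axis at the underside of the ring (jig top, 45 mm above the table). Top face 53 mm above the table. 0.18 kg.
- cap_a: Loose blue plastic cap closing an unused bore: disc 74 mm across, 5 mm thick, with a 60 mm boss in the bore; origin on its axis at the jig's top. Leave it alone.
- cap_b: A second such cap, in the other unused bore. Leave it alone.
- glue: Small standing bottle with orange cap, 30 mm across, 75 mm tall, on a corner of the jig near the robot, left side; origin at the centre of its underside. Leave it alone.
- screwdriver: Screwdriver lying on the table at the right of the jig, roughly 200 mm long; origin at the table under its middle. Leave it alone.
Not all that is in view belongs to the job. Several things have the shape of the flange; the one meant has the colours described above.

How it is judged:
By the outcome, as a careful person would: the job done as asked, in the order asked, and still so for the second after the job is handed in, with the robot touching nothing.
It also fails if it takes over 64 s, if anything falls off the work surface, if the arm or the gripper's body presses on something with over 40 N, if the wrist force passes 120 N, or if a joint passes its speed limit or range.

## Working session

There is one attempt and no reset: what is moved stays moved. The work goes in short steps, Python scripts to look and compute and a tool call to move; the robot and the scene stay as the last step left them, time stands still between calls to the robot, and variables do not carry over. Pictures are saved under pics/ and viewed, at most 10 in all, crops included, and the job is handed in when it is done.

Besides the shell and the picture viewer there is one more tool, called after "Emit:" as name([rows], argument=value, ...), one row to a line, values as JSON. play_rows: Moves the arm, as the interface text tells. Its arguments: {"type":"object","properties":{"plan":{"type":"array"}},"required":["plan"]}

```bash
mkdir -p pics; python3 - <<'E'
from bench import robot
import cv2
for n in("top","scene"):
    cv2.imwrite(f"pics/{n}0.png",robot.read_camera(n)); print(n,robot.camera_params(n))
print(robot.state())
E
```

```text
top {'vfov': 47.691570225481264, 'cx': 318.10577382957024, 'cy': 237.81987920478215, 'R': array([[-0.02063916, -0.99975181,  0.00838653],
       [-0.98716083,  0.01904889, -0.15858951],
       [ 0.1583904 , -0.01155201, -0.98730899]]), 't': array([-0.02651776,  0.53532959,  0.96301901])}
scene {'vfov': 47.25532028249558, 'cx': 317.04527041037795, 'cy': 237.6630156347498, 'R': array([[ 4.50703981e-02,  9.98983369e-01, -9.41740296e-04],
       [ 7.22612489e-01, -3.32524655e-02, -6.90453086e-01],
       [-6.89782466e-01,  3.04384821e-02, -7.23376561e-01]]), 't': array([-1.02560325e-03, -3.06049250e-01,  1.38418177e+00])}
{'t': 0.1, 'joints': array([ 1.05548468e+00,  4.94115057e-01,  1.34605283e+00,  1.56532270e-05,
        1.30252127e+00, -9.55002546e-02]), 'dq': array([-0.0005112 , -0.00364233, -0.00085772, -0.00112711,  0.00253151,
        0.00207326]), 'joint_efforts': array([ 1.06595009e-03, -8.83591676e+01, -3.84566367e+01, -6.76066929e-05,
        5.25254189e-03, -4.03442152e-05]), 'position': array([0.25455379, 0.57041282, 0.19076917]), 'tool_rot': array([-1.72044955e-04,  2.08369670e-01,  9.78049988e-01, -5.20612826e-04]), 'contact_force': array([0.3043072 , 0.16014186, 0.84175286]), 'ft_torque': array([-0.0125417 ,  0.00697557, -0.00088967]), 'finger_force': 0.0, 'width': 0.9996535799319396}
```

View pics/top0.png

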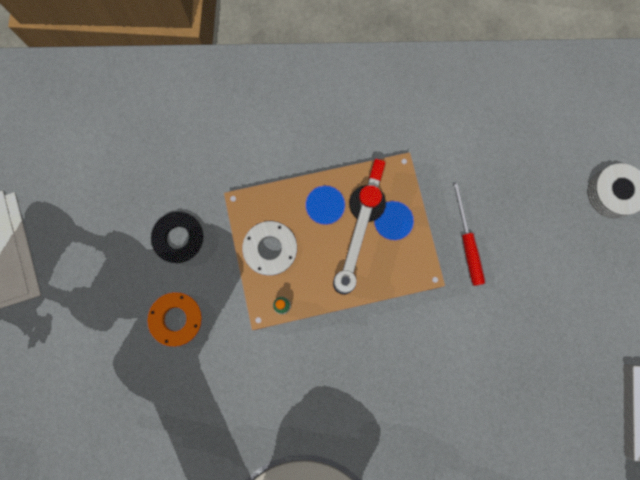

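View pics/scene0.png

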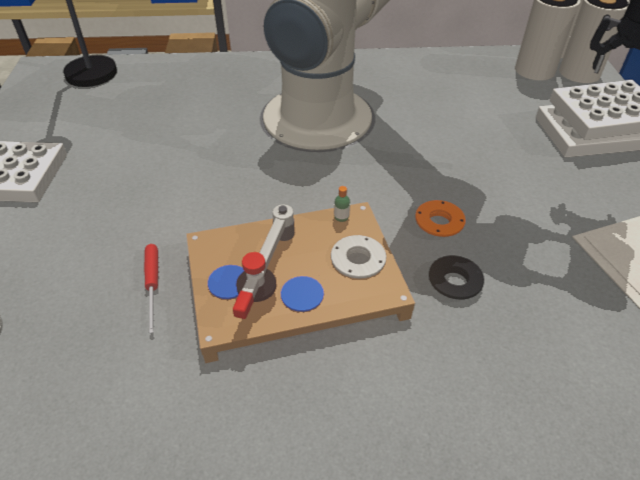

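Top view: there are four ring-shaped things. They are the bright ring in the jig (270,248), a black ring (177,237), an orange ring (174,319), and a white roll or ring at right (623,188). The one at (270,248) is bright aluminium and lies in a bore of the jig, so it fits. The arm's knob is at (371,196), its red end at (377,168), the pivot at (345,281) and the glue at (282,304). I'll confirm with a crop and measure.

```bash
cat > h.py <<'E'
import numpy as np,cv2
from bench import robot
def ray(n,uv,z):
    p=robot.camera_params(n);f=240/np.tan(np.radians(p["vfov"]/2))
    d=p["R"].T@np.array([(uv[0]-p["cx"])/f,(uv[1]-p["cy"])/f,1]);c=-p["R"].T@p["t"]
    return c+d*(z-c[2])/d[2]
def proj(n,X):
    p=robot.camera_params(n);f=240/np.tan(np.radians(p["vfov"]/2))
    c=p["R"]@np.array(X)+p["t"];return np.array([p["cx"]+f*c[0]/c[2],p["cy"]+f*c[1]/c[2]])
def blobs(im,mask,amin=60):
    n,l,s,c=cv2.connectedComponentsWithStats(mask.astype(np.uint8))
    return [(c[i].round(2),s[i]) for i in range(1,n) if s[i][4]>=amin]
E
python3 - <<'E'
from h import *
from scipy.optimize import least_squares
obs=[]
for n in("top","scene"):
    im=cv2.imread(f"pics/{n}0.png");h,s,v=cv2.split(cv2.cvtColor(im,cv2.COLOR_BGR2HSV))
    roi=np.zeros_like(h);
    if n=="top": roi[140:335,220:445]=1
    else: roi[180:360,180:412]=1
    for nm,m,z in(("blue",(abs(h.astype(int)-112)<12)&(s>150),.05),("red",((h<5)|(h>175))&(s>180),.133),("white",(s<40)&(v>150),.053),("glue",(h>5)&(h<13)&(s>200),.075)):
        for c,st in blobs(im,m&(roi>0),30): print(n,nm,c,st,ray(n,c,z).round(4))
im=cv2.imread("pics/top0.png")
cv2.imwrite("pics/crop0.png",cv2.resize(im[140:340,220:450],None,fx=3,fy=3,interpolation=cv2.INTER_CUBIC))
for uv in((233,198),(404,161),(435,280),(258,320)): print("screw",ray("top",uv,.045).round(4))
print("pivot",ray("top",(345.5,281),.1).round(4))
E
```

```text
top blue [324.82 204.6 ] [ 306  186   38   38 1105] [ 0.5958 -0.0509  0.05  ]
top blue [394.36 220.73] [ 375  202   38   37 1049] [ 0.5628 -0.1789  0.05  ]
top red [377.26 169.02] [370 159  15  21 210] [ 0.6382 -0.1404  0.133 ]
top red [370.17 195.83] [359 186  23  21 384] [ 0.5911 -0.1265  0.133 ]
top white [353.55 251.52] [335 206  36  86 884] [ 0.5065 -0.1013  0.053 ]
top white [269.33 247.95] [ 243  221   54   54 1752] [0.516  0.0524 0.053 ]
scene red [247.27 258.24] [243 253  12  13  49] [ 0.5898 -0.1371  0.133 ]
scene red [240.36 299.51] [234 292  15  17 105] [ 0.6719 -0.1439  0.133 ]
scene white [234.84 210.9 ] [ 180  180  157   81 3891] [ 0.3939 -0.177   0.053 ]
scene white [376.86 206.36] [ 338  180   68   65 1410] [0.3938 0.1009 0.053 ]
scene white [358.1  255.63] [ 331  235   55   42 1413] [0.5213 0.0516 0.053 ]
scene white [247.65 289.45] [242 288  12   4  31] [ 0.5897 -0.1439  0.053 ]
scene white [372.46 348.82] [ 309  330  103   30 1416] [0.716  0.0551 0.053 ]
screw [0.6127 0.1202 0.045 ]
screw [ 0.6785 -0.2029  0.045 ]
screw [ 0.4521 -0.2493  0.045 ]
screw [0.3864 0.0743 0.045 ]
pivot [ 0.4492 -0.0822  0.1   ]
```

View pics/crop0.png

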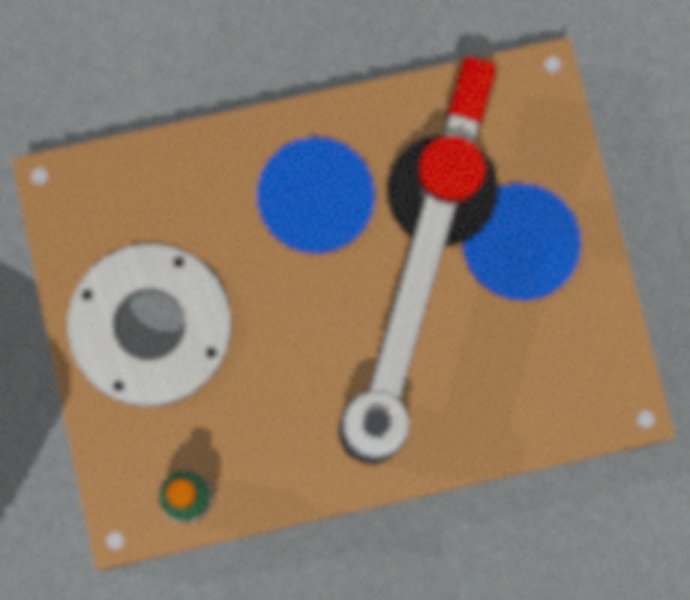

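The crop confirms it: a bright aluminium ring with four holes sits in the jig's left bore. Fits give jig yaw 0.20, pivot (0.449,-0.081), flange (0.517,0.053) at a world bearing of 1.10 rad, and the arm now at about -0.31 rad. I'll straddle the red block with half-open fingers.

Emit:
play_rows([
  [[0.065,-0.119,0],0.0133,0.5],
  [[0.065,-0.119,0],0.0133,0.5],
  [[0.065,-0.119,0],0.0133,0.5],
  [[0.065,-0.119,0],0.0133,0.5],
  [[0.065,-0.119,0],0.0133,0.5],
  [[0.065,-0.119,0],0.0133,0.5],
  [[0.065,-0.119,0],0.0133,0.5],
  [[0.065,-0.119,0],0.0133,0.5],
])

```text
t: 0.77
position: [0.4111, 0.2832, 0.1912]
tool_rot: [-0.0, 0.153, 0.988, -0.0]
contact_force: [0.9, 0.6, -1.1]
width: 0.495
finger_force: 0.0
```

Emit:
play_rows([
  [[0.065,-0.119,0],0,0.5],
  [[0.065,-0.119,0],0,0.5],
  [[0.065,-0.119,0],0,0.5],
  [[0.065,-0.119,0],0,0.5],
  [[0.065,-0.119,0],0,0.5],
  [[0.065,-0.119,0],0,0.5],
  [[0.065,-0.119,0],0,0.5],
  [[0,0,0],0,0.5],
])

```text
t: 1.43
position: [0.5503, 0.0295, 0.191]
tool_rot: [0.001, 0.156, 0.988, -0.001]
contact_force: [-1.1, -0.9, -0.9]
width: 0.502
finger_force: 0.0
```

Emit:
play_rows([
  [[0.065,-0.116,0],0,0.5],
  [[0.065,-0.116,0],0,0.5],
  [[0.065,-0.116,0],0,0.5],
  [[0.065,-0.116,0],0,0.5],
  [[0.063,-0.114,0],0,0.5],
  [[0,0,0],0,0.5],
  [[0,0,0],0,0.5],
])

```text
t: 2.02
position: [0.6444, -0.1399, 0.1903]
tool_rot: [-0.0, 0.155, 0.988, 0.0]
contact_force: [-0.5, 1.5, -0.0]
width: 0.504
finger_force: 0.0
```

```bash
python3 - <<'E'
from h import *
from scipy.spatial.transform import Rotation as Ro
s=robot.state();print(s["position"],s["tool_rot"])
im=robot.read_camera("wrist");p=robot.camera_params("wrist");print(p)
f=240/np.tan(np.radians(p["vfov"]/2))
q=s["tool_rot"];R=Ro.from_quat([q[1],q[2],q[3],q[0]]).as_matrix()
T=p["tool_from_camera"]
h,sa,v=cv2.split(cv2.cvtColor(im,cv2.COLOR_BGR2HSV))
for c,st in blobs(im,((h<5)|(h>175))&(sa>180),200):
    d=R@T[:3,:3]@np.array([(c[0]-p["cx"])/f,(c[1]-p["cy"])/f,1]);o=s["position"]+R@T[:3,3]
    print(c,st,[(o+d*(z-o[2])/d[2]).round(4) for z in(.102,.133)])
cv2.imwrite("pics/w1.png",im)
E
```

```text
[ 0.64436355 -0.13990537  0.19034615] [-4.21898382e-04  1.54790840e-01  9.87947173e-01  4.51799976e-05]
{'vfov': 63.68290925184964, 'cx': 322.33945722848523, 'cy': 243.90500374144943, 'tool_from_camera': array([[ 6.27505206e-05, -9.58901206e-01, -2.83740152e-01,
         7.19796500e-02],
       [ 9.99999998e-01,  5.32601838e-05,  4.11618373e-05,
        -2.17726822e-04],
       [-2.43580828e-05, -2.83740154e-01,  9.58901207e-01,
        -1.82562179e-01],
       [ 0.00000000e+00,  0.00000000e+00,  0.00000000e+00,
         1.00000000e+00]])}
[ 62.19 108.77] [  14   56   93  115 1733] [array([ 0.5104, -0.2782,  0.102 ]), array([ 0.5179, -0.2599,  0.133 ])]
[314.43 162.55] [ 284  134   61   59 2704] [array([ 0.5948, -0.1299,  0.102 ]), array([ 0.5926, -0.1286,  0.133 ])]
[316.48 239.73] [ 301  215   29   50 1170] [array([ 0.6477, -0.1457,  0.102 ]), array([ 0.6395, -0.1425,  0.133 ])]
```

View pics/w1.png

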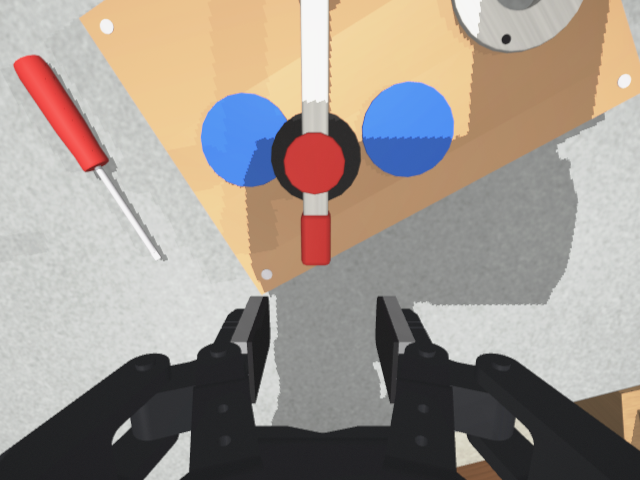

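Wrist view: the red block is at (316,240) and the knob at (314,163). The arm lies vertically between the fingers, so the orientation is right. The block is at (0.648,-0.146). I'll lower the fingers around it and compute the arc.

Emit:
play_rows([
  [[0.01,-0.018,0],0,0.5],
  [[0,0,-0.1],0,0.5],
  [[0,0,-0.1],0,0.5],
  [[0,0,-0.1],0,0.5],
  [[0,0,-0.083],0,0.5],
  [[0,0,0],0,0.5],
])

```text
t: 2.57
position: [0.6439, -0.1416, 0.0718]
tool_rot: [-0.004, 0.153, 0.988, 0.001]
contact_force: [-0.7, 1.0, -0.4]
width: 0.5
finger_force: 0.0
```

```bash
python3 - <<'E'
from h import *
s=robot.state();print(s["position"],s["contact_force"],s["width"])
a=-.313+.1*np.arange(15)
P=np.c_[.449+.208*np.cos(a),-.0815+.208*np.sin(a)]
print(P[0],P[-1]);print((np.diff(P,axis=0)/.3).round(4).tolist())
E
```

```text
[ 0.64394814 -0.14164062  0.0718195 ] [-0.6957899   0.98498894 -0.42181728] 0.49996426429227075
[ 0.64689413 -0.14554617] [0.54574978 0.10262898]
[[0.018, 0.0669], [0.0112, 0.0684], [0.0044, 0.0692], [-0.0026, 0.0693], [-0.0095, 0.0687], [-0.0163, 0.0674], [-0.0229, 0.0654], [-0.0293, 0.0628], [-0.0355, 0.0595], [-0.0412, 0.0557], [-0.0466, 0.0513], [-0.0515, 0.0464], [-0.0558, 0.041], [-0.0597, 0.0353]]
```

Emit:
play_rows([
  [[0.028,0.054,0],0.0955,0.5],
  [[0.011,0.068,0],0.0955,0.5],
  [[0.004,0.069,0],0.0955,0.5],
  [[-0.003,0.069,0],0.0955,0.5],
  [[-0.009,0.069,0],0.0955,0.5],
  [[-0.016,0.067,0],0.0955,0.5],
  [[-0.023,0.065,0],0.0955,0.5],
  [[0,0,0],0,0.5],
])

```text
t: 3.23
position: [0.6439, -0.0013, 0.0782]
tool_rot: [0.0, -0.199, 0.98, 0.0]
contact_force: [0.9, 0.5, -0.3]
width: 0.5
finger_force: 0.0
```

```bash
python3 - <<'E'
from h import *
s=robot.state();p=s["position"];q=s["tool_rot"];print(p,q,s["contact_force"],np.arctan2(p[1]+.0815,p[0]-.449),np.hypot(p[1]+.0815,p[0]-.449))
# tool y axis angle
print("yang",np.degrees(np.arctan2(q[2]**2-q[1]**2,2*q[1]*q[2])))
cv2.imwrite("pics/t2.png",cv2.resize(robot.read_camera("top")[120:340,200:460],None,fx=3,fy=2.7))
E
```

```text
[ 0.64389414 -0.00131736  0.07822884] [ 3.11934308e-04 -1.99366959e-01  9.79924802e-01  3.16452972e-04] [ 0.91072486  0.48751766 -0.28985511] 0.3903091808375733 0.2107438797601223
yang 112.99988823496305
```

View pics/t2.png

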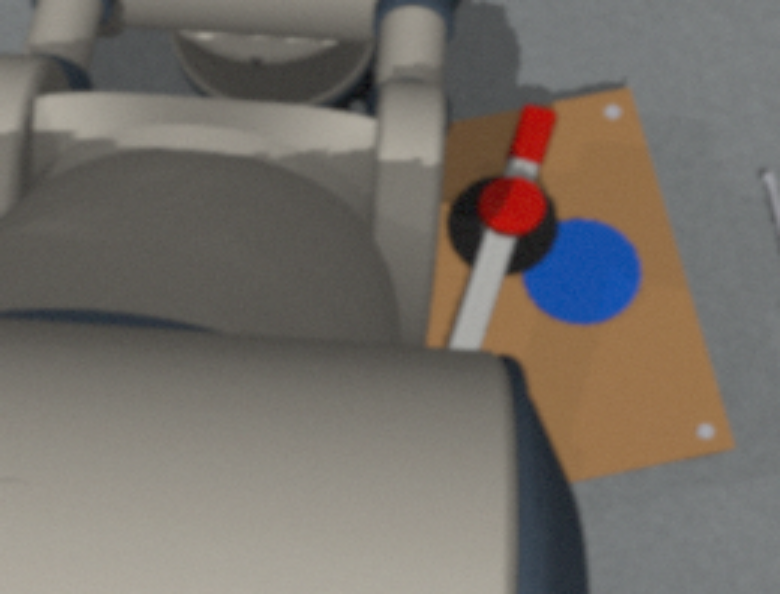

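The hand has passed (0.644,-0.001), but in this view the arm is still at its old place: red end at crop (535,133), knob at (512,205). I'll check with the other cameras.

```bash
python3 - <<'E'
from h import *
im=robot.read_camera("top")
h,sa,v=cv2.split(cv2.cvtColor(im,cv2.COLOR_BGR2HSV))
for c,st in blobs(im,((h<5)|(h>175))&(sa>180),100): print(c,ray("top",c,.133))
a=robot.read_camera("scene")[170:400,150:480]
b=robot.read_camera("wrist")
cv2.imwrite("pics/sw3.png",np.hstack([cv2.resize(a,(430,300)),cv2.resize(b,(370,300))]))
print(robot.state()["position"])
E
```

```text
[377.29 168.93] [ 0.63831235 -0.14046403  0.133     ]
[370.32 195.95] [ 0.59087306 -0.12674876  0.133     ]
[472.88 259.29] [ 0.47874405 -0.29501844  0.133     ]
[ 0.64539681 -0.00550106  0.077528  ]
```

View pics/sw3.png

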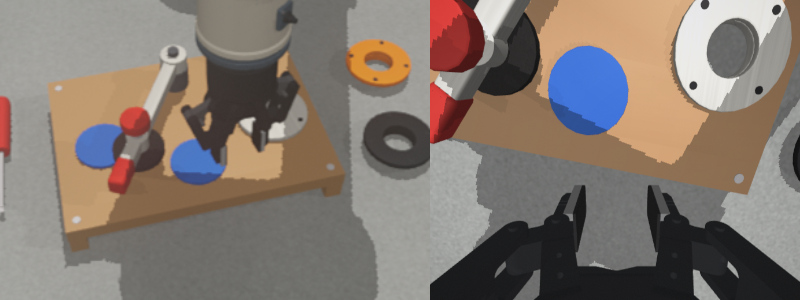

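```bash
python3 - <<'E'
from h import *
a=np.radians(113);y=np.array([np.cos(a),np.sin(a),0]);x=np.array([y[1],-y[0],0]) 
for z in(.0775,.09,.105,.12):
  print(z,[proj("scene",np.array([.6454,-.0055,z])+k*y).round(0).tolist() for k in(-.021,0,.021)])
s=robot.state();print(s["position"],s["width"])
im=robot.read_camera("scene")[220:320,260:390]
cv2.imwrite("pics/s4.png",cv2.resize(im,None,fx=6,fy=6,interpolation=cv2.INTER_CUBIC))
E
```

```text
0.0775 [[319.0, 309.0], [331.0, 304.0], [343.0, 300.0]]
0.09 [[319.0, 304.0], [331.0, 299.0], [343.0, 295.0]]
0.105 [[319.0, 298.0], [331.0, 294.0], [343.0, 289.0]]
0.12 [[319.0, 292.0], [332.0, 288.0], [344.0, 283.0]]
[ 0.64539681 -0.00550106  0.077528  ] 0.5039934704531289
```

View pics/s4.png

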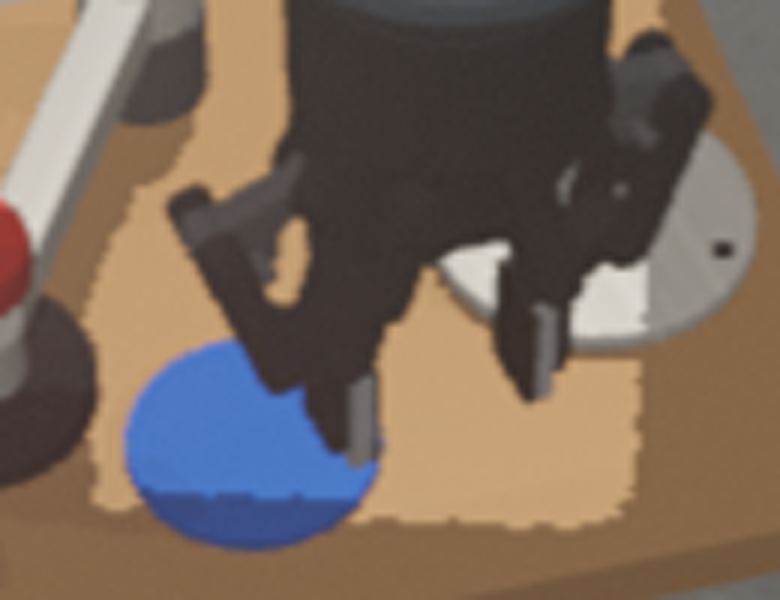

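The hand passed over the block. At half opening the tips are at scene (320,297) and (350,286), about 30 mm above the nominal TCP. I'll shut the fingers, raise the hand and look again, then push with shut fingers.

Emit:
play_rows([
  [[0,0,0.12],0,0.0],
  [[0,0,0.12],0,0.0],
  [[0,0,0],0,0.0],
  [[0,0,0],0,0.0],
  [[0,0,0],0,0.0],
  [[0,0,0],0,0.0],
])

```text
t: 3.98
position: [0.6441, -0.0056, 0.1473]
tool_rot: [-0.001, -0.194, 0.981, 0.0]
contact_force: [0.6, -0.6, 0.1]
width: -0.001
finger_force: 0.0
```

```bash
python3 - <<'E'
from h import *
s=robot.state();p=s["position"];print(p,s["width"],s["contact_force"],s["joints"])
im=robot.read_camera("scene")
print(proj("scene",p))
u,v=proj("scene",p).astype(int)
im=im[v-70:v+30,u-65:u+65]
w=robot.read_camera("wrist")
cv2.imwrite("pics/s5.png",np.hstack([cv2.resize(im,(390,300),interpolation=cv2.INTER_CUBIC),cv2.resize(w,(400,300))]))
E
```

```text
[ 0.64406746 -0.00559271  0.14733567] -0.0013542254964792875 [ 0.57435086 -0.55278453  0.08064227] [-1.01317049e-01  5.62835548e-01  1.34598938e+00 -5.81422917e-05
  1.23453210e+00 -2.06294238e+00]
[331.71404423 275.73555092]
```

View pics/s5.png

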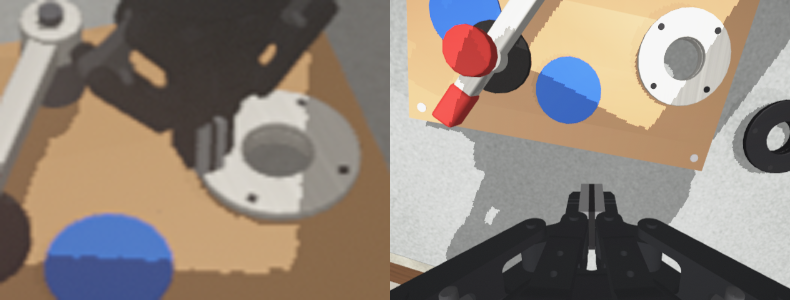

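The tips are seen about 45 mm behind the reported TCP, from both the wrist and the scene camera, so I need to go 45 mm lower. The whole gripper is shifted, so its body stays clear too. I'm going back to the block.

Emit:
play_rows([
  [[0.0015,-0.067,0],-0.0955,0.5],
  [[0.0015,-0.067,0],-0.0955,0.5],
  [[0.0015,-0.067,0],-0.0955,0.5],
  [[0.0015,-0.067,0],-0.0955,0.5],
  [[0.0015,-0.067,0],-0.0955,0.5],
  [[0.0015,-0.067,0],-0.0955,0.5],
  [[0.0015,-0.066,0],-0.0955,0.5],
  [[0,0,0],0,0.5],
])

```text
t: 4.75
position: [0.6476, -0.149, 0.1474]
tool_rot: [-0.0, 0.158, 0.987, -0.0]
contact_force: [-0.1, 0.6, 0.5]
width: 0.496
finger_force: 0.0
```

Emit:
play_rows([
  [[0,0,-0.1],0,0.5],
  [[0,0,-0.1],0,0.5],
  [[0,0,-0.1],0,0.5],
  [[0,0,0],0,0.5],
  [[0,0,0],0,0.5],
])

```text
t: 5.17
position: [0.6467, -0.145, 0.0571]
tool_rot: [-0.002, 0.153, 0.988, 0.0]
contact_force: [-0.2, 0.5, 0.5]
width: 0.498
finger_force: 0.0
```

Emit:
play_rows([
  [[0,0,-0.05],0,0.5],
  [[0,0,-0.045],0,0.5],
  [[0,0,0],0,0.5],
])

```text
t: 5.42
position: [0.6478, -0.1454, 0.0298]
tool_rot: [-0.0, 0.153, 0.988, 0.0]
contact_force: [0.7, -0.1, 0.1]
width: 0.498
finger_force: 0.0
```

Emit:
play_rows([
  [[0.018,0.067,0],0.0955,0.5],
  [[0.011,0.068,0],0.0955,0.5],
  [[0,0,0],0,0.5],
])

```text
t: 5.67
position: [0.658, -0.1024, 0.0321]
tool_rot: [0.001, 0.05, 0.999, 0.0]
contact_force: [-0.4, 1.2, 0.5]
width: 0.499
finger_force: 0.0
```

```bash
cat > ang.py <<'E'
from h import *
from scipy.spatial.transform import Rotation as Ro
s=robot.state();q=s["tool_rot"];P=s["position"];print(P.round(4),s["contact_force"].round(1),s["width"])
im=robot.read_camera("top");h,sa,v=cv2.split(cv2.cvtColor(im,cv2.COLOR_BGR2HSV))
for c,st in blobs(im,((h<5)|(h>175))&(sa>180),60):
    X=ray("top",c,.133);print("top",c,st[4],X.round(4),np.arctan2(X[1]+.0815,X[0]-.449).round(3))
im=robot.read_camera("wrist");p=robot.camera_params("wrist");f=240/np.tan(np.radians(p["vfov"]/2));T=p["tool_from_camera"]
R=Ro.from_quat([q[1],q[2],q[3],q[0]]).as_matrix();h,sa,v=cv2.split(cv2.cvtColor(im,cv2.COLOR_BGR2HSV))
for c,st in blobs(im,((h<5)|(h>175))&(sa>150),200):
    d=R@T[:3,:3]@np.array([(c[0]-p["cx"])/f,(c[1]-p["cy"])/f,1]);o=P+R@T[:3,3]
    X=[o+d*(z-o[2])/d[2] for z in(.102,.133)];print("wrist",c,st,*[x.round(4) for x in X],*[np.arctan2(x[1]+.0815,x[0]-.449).round(3) for x in X])
E
python3 ang.py
```

```text
[ 0.658  -0.1024  0.0321] [-0.4  1.2  0.5] 0.499342148681997
wrist [300.92 190.52] [  215   106   174   172 23164] [ 0.6025 -0.1034  0.102 ] [ 0.5979 -0.1012  0.133 ] -0.142 -0.132
wrist [305.17 347.95] [ 273  285   66  115 6225] [ 0.6544 -0.108   0.102 ] [ 0.6355 -0.1046  0.133 ] -0.128 -0.123
```

The arm now follows: its bearing is about -0.13 rad. I'll continue the arc.

Emit:
play_rows([
  [[0.004,0.069,0],0.0955,0.5],
  [[-0.003,0.069,0],0.0955,0.5],
  [[-0.0095,0.0687,0],0.0955,0.5],
  [[-0.0163,0.0674,0],0.0955,0.5],
  [[-0.0229,0.0654,0],0.0955,0.5],
  [[-0.0293,0.0628,0],0.0955,0.5],
  [[0,0,0],0,0.5],
])

```text
t: 6.35
position: [0.6324, 0.0177, 0.031]
tool_rot: [0.0, -0.246, 0.969, 0.0]
contact_force: [0.8, 0.9, 0.0]
width: 0.499
finger_force: 0.0
```

```bash
python3 ang.py
```

```text
[0.6324 0.0177 0.031 ] [0.8 0.9 0. ] 0.4994919535910063
top [472.88 259.22] 585 [ 0.4789 -0.295   0.133 ] -1.432
wrist [303.12 191.37] [  216   106   176   173 23650] [ 0.5869 -0.0138  0.102 ] [ 0.582  -0.0147  0.133 ] 0.457 0.466
wrist [306.89 349.88] [ 275  287   66  116 6293] [0.6324 0.0116 0.102 ] [0.6149 0.0036 0.133 ] 0.47 0.474
```

Emit:
play_rows([
  [[-0.0355,0.0595,0],0.0955,0.5],
  [[-0.0412,0.0557,0],0.0955,0.5],
  [[-0.0466,0.0513,0],0.0955,0.5],
  [[-0.0515,0.0464,0],0.0955,0.5],
  [[-0.0558,0.041,0],0.0955,0.5],
  [[-0.0298,0.0177,0],0.0478,0.5],
  [[0,0,0],0,0.5],
  [[0,0,0],0,0.5],
])

```text
t: 7.12
position: [0.5564, 0.0962, 0.0304]
tool_rot: [0.0, -0.496, 0.868, -0.0]
contact_force: [0.1, -0.2, 0.5]
width: 0.5
finger_force: 0.0
```

```bash
python3 ang.py
```

```text
[0.5564 0.0962 0.0304] [ 0.1 -0.2  0.5] 0.5000932819502194
top [274.56 233.62] 190 [0.5288 0.0371 0.133 ] 0.978
top [472.89 259.2 ] 587 [ 0.4789 -0.295   0.133 ] -1.432
wrist [302.54 190.92] [  214   105   178   175 24122] [0.5332 0.0454 0.102 ] [0.5294 0.0422 0.133 ] 0.985 0.994
wrist [304.75 350.35] [ 273  284   67  120 6455] [0.5598 0.0903 0.102 ] [0.5486 0.0745 0.133 ] 0.998 1.003
```

Emit:
play_rows([
  [[-0.031,0.019,0],0.048,0.5],
  [[-0.031,0.016,0],0.048,0.5],
  [[0,0,0],0,0.5],
  [[0,0,0],0,0.5],
])

```text
t: 7.55
position: [0.5375, 0.107, 0.03]
tool_rot: [0.0, -0.539, 0.842, -0.0]
contact_force: [-0.2, 0.2, -0.9]
width: 0.502
finger_force: 0.0
```

```bash
python3 ang.py
```

```text
[0.5375 0.107  0.03  ] [-0.2  0.2 -0.9] 0.5019852158057989
top [267.98 240.56] 299 [0.5172 0.0482 0.133 ] 1.087
top [472.91 259.26] 584 [ 0.4788 -0.2951  0.133 ] -1.432
wrist [294.98 186.78] [  206   100   179   176 24524] [0.5211 0.0521 0.102 ] [0.5173 0.049  0.133 ] 1.076 1.089
wrist [298.75 348.38] [ 266  283   68  119 6549] [0.5429 0.0998 0.102 ] [0.5329 0.0833 0.133 ] 1.093 1.1
```

Emit:
play_rows([
  [[0.009,-0.005,0],0,0.5],
  [[0,0,0.08],0,0.5],
  [[0,0,0.13],0,0.2],
  [[0,0,0.13],0,0],
  [[0,0,0.13],0,0],
  [[0.05,0.1,0],0,0],
  [[0,0,0],0,0],
  [[0,0,0],0,0],
])

```text
t: 8.32
position: [0.5557, 0.1366, 0.1716]
tool_rot: [0.001, -0.541, 0.841, -0.0]
contact_force: [0.3, -0.5, 0.1]
width: 0.001
finger_force: 0.0
```

```bash
python3 ang.py; python3 - <<'E'
from h import *
cv2.imwrite("pics/w6.png",np.hstack([cv2.resize(robot.read_camera("wrist"),(400,300)),cv2.resize(robot.read_camera("top")[170:320,200:400],(400,300))]))
E
```

```text
[0.5557 0.1366 0.1716] [ 0.3 -0.5  0.1] 0.0006993264435624757
top [237.05 229.64] 223 [0.5368 0.1002 0.133 ] 1.121
top [265.69 240.87] 375 [0.5167 0.0521 0.133 ] 1.101
top [472.93 259.22] 584 [ 0.4789 -0.2951  0.133 ] -1.432
wrist [318.49  88.27] [ 284   52   70   74 4054] [0.5181 0.0478 0.102 ] [0.519  0.0506 0.133 ] 1.08 1.083
wrist [315.6  187.99] [ 299  159   34   59 1831] [0.5452 0.1021 0.102 ] [0.5428 0.0982 0.133 ] 1.088 1.09
```

View pics/w6.png

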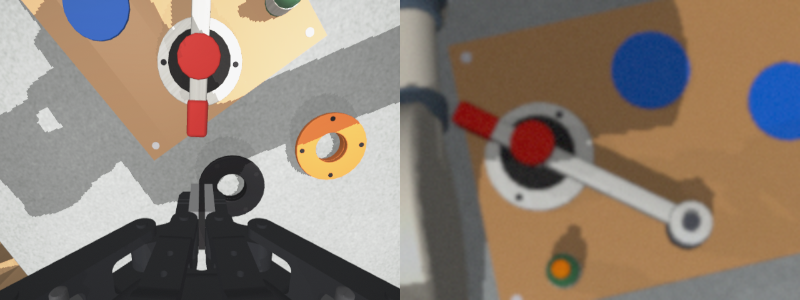

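The wrist view shows the knob and black pad concentric with the flange ring at about (199,58), with two opposite flange holes at (164,62) and (237,64). In the top view the knob at (533,143) lies over the flange. I'll refine with the holes.

```bash
python3 - <<'E'
from h import *
from scipy.spatial.transform import Rotation as Ro
s=robot.state();q=s["tool_rot"];P=s["position"];R=Ro.from_quat([q[1],q[2],q[3],q[0]]).as_matrix()
p=robot.camera_params("wrist");f=240/np.tan(np.radians(p["vfov"]/2));T=p["tool_from_camera"];o=P+R@T[:3,3]
def wr(c,z):
    d=R@T[:3,:3]@np.array([(c[0]-p["cx"])/f,(c[1]-p["cy"])/f,1]);return o+d*(z-o[2])/d[2]
im=robot.read_camera("wrist");g=cv2.cvtColor(im,cv2.COLOR_BGR2GRAY)
H=[]
for x,y in((262,99),(379,103)):
    w=g[y-9:y+10,x-9:x+10];c=[b for b in blobs(w,w<90,5)];print([(b[0]+[x-9,y-9],b[1][4]) for b in c])
    if c: H.append(wr(max(c,key=lambda b:b[1][4])[0]+[x-9,y-9],.053))
H=np.array(H);print(H,"centre",H.mean(0),"dist",np.linalg.norm(H[0]-H[1]))
m=np.zeros_like(g);m[20:175,235:405]=1
b=max(blobs(im,(g<75)&(m>0),50),key=lambda b:b[1][4]);print("pad",b)
hsv=cv2.cvtColor(im,cv2.COLOR_BGR2HSV);k=((hsv[...,0]<5)|(hsv[...,0]>175))&(hsv[...,1]>150)
k[130:]=0;cn=max(cv2.findContours(k.astype(np.uint8),0,1)[0],key=len);e=cv2.fitEllipse(cn);print("knob",e,wr(e[0],.133))
fl=((g>75)&(hsv[...,1]<45))
E
```

```text
[(array([270.12,  98.49]), np.int32(51)), (array([261.05,  99.77]), np.int32(62))]
[(array([376.02, 103.08]), np.int32(50))]
[[0.55594448 0.03190362 0.053     ]
 [0.48059451 0.06888917 0.053     ]] centre [0.51826949 0.0503964  0.053     ] dist 0.08393776474301258
pad (array([350.48, 102.99]), array([ 331,   49,   37,  100, 1664], dtype=int32))
knob ((317.3802490234375, 90.12053680419922), (69.02009582519531, 73.06813049316406), 177.93202209472656) [0.51813621 0.05006356 0.133     ]
```

Flange centre from the holes is (0.5183,0.0504) and the knob is at (0.5181,0.0501), so they are centred within about 0.5 mm. Next I'll move over the knob with shut fingers.

Emit:
play_rows([
  [[-0.042,-0.096,0],0,0],
  [[-0.042,-0.096,0],0,0],
  [[-0.042,-0.095,0],0,0],
  [[0,0,-0.08],0,0],
  [[0,0,-0.08],0,0],
  [[0,0,-0.06],0,0],
  [[0,0,0],0,0],
  [[0,0,0],0,0],
])

```text
t: 9.23
position: [0.516, 0.0496, 0.1045]
tool_rot: [-0.001, -0.54, 0.841, 0.001]
contact_force: [-0.1, -0.5, -0.0]
width: -0.0
finger_force: 0.0
```

Emit:
play_rows([
  [[0,0,-0.01],0,0],
  [[0,0,-0.01],0,0],
  [[0,0,0],0,0],
])

```text
t: 9.48
position: [0.5169, 0.0499, 0.0992]
tool_rot: [0.0, -0.541, 0.841, -0.0]
contact_force: [-0.5, 0.3, -0.1]
width: 0.001
finger_force: 0.0
```

Emit:
play_rows([
  [[0,0,-0.01],0,0],
  [[0,0,-0.01],0,0],
  [[0,0,-0.01],0,0],
  [[0,0,0],0,0],
])

```text
t: 9.82
position: [0.5168, 0.05, 0.0896]
tool_rot: [0.0, -0.541, 0.841, -0.0]
contact_force: [0.2, 0.0, 1.1]
width: -0.002
finger_force: 0.0
```

Emit:
play_rows([
  [[0,0,-0.01],0,0],
  [[0,0,0],0,0],
])

```text
t: 9.98
position: [0.5167, 0.0499, 0.0866]
tool_rot: [0.0, -0.541, 0.841, 0.0]
contact_force: [0.2, -0.2, 0.1]
width: 0.001
finger_force: 0.0
```

Emit:
play_rows([
  [[0,0,-0.01],0,0],
  [[0,0,0],0,0],
])

```text
t: 10.15
position: [0.5166, 0.0499, 0.0836]
tool_rot: [-0.0, -0.541, 0.841, 0.0]
contact_force: [1.0, 0.3, 0.9]
width: 0.0
finger_force: 0.0
```

Emit:
play_rows([
  [[0,0,-0.008],0,0],
  [[0,0,0],0,0],
])

```text
t: 10.32
position: [0.5166, 0.0499, 0.0812]
tool_rot: [-0.0, -0.541, 0.841, 0.0]
contact_force: [0.2, 0.2, 0.1]
width: -0.002
finger_force: 0.0
```

Emit:
play_rows([
  [[0,0,-0.008],0,0],
  [[0,0,0],0,0],
])

```text
t: 10.48
position: [0.5167, 0.0499, 0.0791]
tool_rot: [0.0, -0.541, 0.841, -0.0]
contact_force: [0.2, -0.1, 3.0]
width: 0.002
finger_force: 1.2
```

Emit:
play_rows([
  [[0,0,-0.008],0,0],
  [[0,0,0],0,0],
])

```text
t: 10.65
position: [0.5169, 0.0499, 0.0788]
tool_rot: [0.001, -0.541, 0.841, -0.001]
contact_force: [-13.0, -0.9, 51.0]
width: 0.005
finger_force: 25.6
```

51 N with an abrupt stop means it is either on the flange or blocked by something. I'm backing off to look.

Emit:
play_rows([
  [[0,0,0.02],0,0],
  [[0,0,0.1],0,0],
  [[0,0,0.13],0,0],
  [[0.042,0.096,0.1],0,0],
  [[0.042,0.096,0],0,0],
  [[0.042,0.095,0],0,0],
  [[0,0,0],0,0],
  [[0,0,0],0,0],
])

```text
t: 11.32
position: [0.5539, 0.1359, 0.18]
tool_rot: [-0.0, -0.541, 0.841, 0.0]
contact_force: [-0.3, -0.2, 0.8]
width: -0.001
finger_force: 0.0
```

```bash
python3 ang.py; python3 - <<'E'
from h import *
print(proj("top",[.5175,.0515,.133])-proj("top",[.5175,.0515,.119]),proj("scene",[.5175,.0515,.133]),proj("scene",[.5175,.0515,.119]))
im=robot.read_camera("scene")[180:310,300:420]
cv2.imwrite("pics/w7.png",np.hstack([cv2.resize(robot.read_camera("wrist"),(300,480)),cv2.resize(im,(480,480),interpolation=cv2.INTER_CUBIC)]))
E
```

```text
[0.5539 0.1359 0.18  ] [-0.3 -0.2  0.8] -0.0006632573303010077
top [236.91 229.5 ] 223 [0.5371 0.1005 0.133 ] 1.12
top [266.53 242.14] 366 [0.5145 0.0507 0.133 ] 1.11
top [472.89 259.24] 588 [ 0.4788 -0.295   0.133 ] -1.432
wrist [317.46  94.92] [ 286   63   64   66 3279] [0.5183 0.0496 0.102 ] [0.519 0.052 0.133] 1.085 1.088
wrist [314.44 188.34] [ 299  160   33   57 1714] [0.5447 0.1024 0.102 ] [0.5423 0.0985 0.133 ] 1.091 1.093
[-0.70778583 -1.26193467] [360.35481382 222.57950619] [359.89722178 228.36696542]
```

View pics/w7.png

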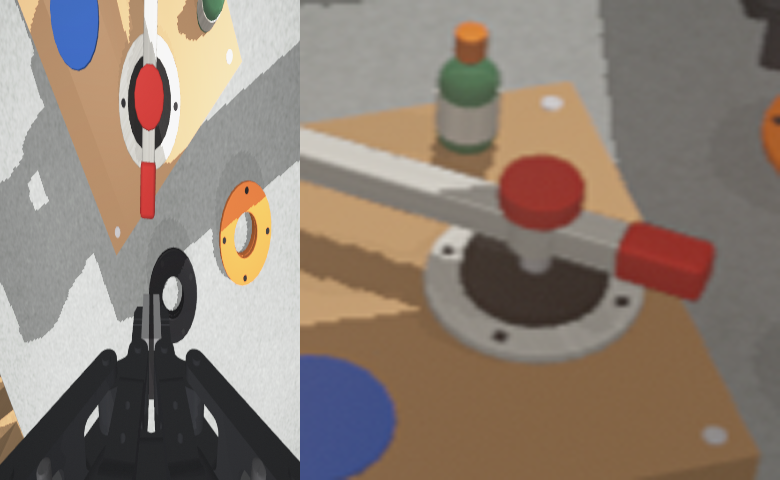

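Pressed: the knob moved (0.84,1.27) px in the top view, against (0.71,1.26) predicted for 14 mm. In the scene view the knob top is at row 228, which matches 119 mm, and the black pad lies centred on the flange. The hand is clear, and the bottle and blue caps look undisturbed.

```bash
python3 -c "
from bench import robot
print(robot.finish_job())"
```

```text
the job is handed in; nothing more can be done
None
```

The hold-down arm is swung round and centred over the flange (within about 1 mm by the camera), the plunger is pressed until its pad rests on it, the hand is clear, and the job is handed in at about 11.5 s.

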